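# Shut the draught shield and tare the balance

## Robot

A 6-joint arm with a two-finger parallel gripper is mounted at the origin on a cart in front of the work surface, level with it; the furniture and walls round the work are solid. World frame = base frame: x ahead of the robot, y to its left, z up, the work surface at z = 0. Lengths are in m, angles in rad, forces in N, time in s.
With the tool pointing down it reaches from about 0.375 to 0.975 m from the base axis. Payload 3.8 kg.
Tool frame: the origin (TCP) lies midway between the tips of the shut fingers; the grasp point (between the pads) lies 19 mm behind it; z points along the fingers, y is the line along which they close (so a half turn about z gives the same grasp; the last joint's range is limited). The gripper opens to 88 mm and grips with 3 to 60 N. Pads are 18 mm wide; open, the fingers measure 123 mm over their backs; the gripper's body (75 mm by 187 mm) begins 45 mm behind the grasp point.
Start: joints at [1.154, 0.264, 1.604, -0, 1.274, -0.037], TCP at [0.25, 0.627, 0.239] pointing down, gripper open.
Joint ranges: [-2.63, 2.63], [-0.94, 2.18], [0.31, 2.57], [-1.31, 4.45], [0, 2.66], [-2.55, 2.55]. Speed limits (rad/s): [2.57, 2.57, 3.14, 3.14, 3.14, 3.14].

## Interface

Orientations are given as a rotation vector (axis times angle).
In Python, from cell import manip, inverse_kinematics, cams, order gives the robot as it stands. Calls block until the motion is done:
- manip.move_pose(position, orientation): joint-space move of the TCP to a pose.
- manip.move_linear(position, rate=0.15, rot=None): straight line of the TCP; rot=None keeps the orientation; rate is the mean speed in m/s.
- manip.set_joints(angles): joint-space move.
- manip.set_gripper(opening, force=None): finger opening in m; force is the grip in N (None keeps the last); returns when the fingers have stopped.
- manip.dwell(seconds).
- inverse_kinematics(position, orientation): joint angles nearest the present ones, or None.
- manip.state(): the state.
- cams.capture(name): name is "scene" or "top"; returns a dict with "image" (480x640x3 uint8, blue, green, red), "z_map" (480x640 float32, m along the optical axis (not along the pixel's ray), 0 where there is no reading), "intrinsics" (3x3 intrinsics, pixels), "position" and "orientation" of the camera in the world. Camera axes: x right, y down, z forward; pixel columns grow to the right and rows downward; lengths in m; the calibration is good to about 2 mm. A picture is of the moment at which its call begins.
A pose or a line that the arm cannot do raises manip.IKError and nothing moves.
- order.close_job(): hands the job in; it is judged then, once.
The state is a dict: "clock": time; "joint_pos": joint angles; "joint_velocities": joint speeds; "tau": joint torques, N m; "tool_pos": TCP position; "tcp_rot": TCP orientation; "contact_force": force on the tool from outside, world axes, zero at the start; "moment": the same for the moment, N m; "gripper_width": finger opening in m; "grasp_force": force on a finger pad.
Only numpy, scipy, OpenCV 4.12 (cv2) and the standard library are available. Lean on these libraries where they do the work, as an engineer would, in place of code of your own. Each camera call takes 0.05 s, during which the arm holds its last target. There are 200 camera calls.

## Task

Tare the laboratory balance with the watch glass that lies on its pan: push the sliding glass top of the draught shield fully shut by its ridge, and only then reach a fingertip into the well of the tare key (the long bar-shaped key, not the round power key in the other well), press it all the way down for a moment and let it spring back. Do not touch the watch glass or the pan, do not press the power key, pick nothing up, and leave the vials, marker and flask beside the balance where they stand.

Things in the scene. Friction and masses are not known exactly. Their poses are not given: they have to be found in the camera images.
- balance: Balance, fixed, pale grey, 300 (x) x 200 (y) x 145 (z) mm, turned up to 16 degrees. Origin under the middle of its foot; x runs from its front to its back, y to its left. In front a console sloping up to the back at 0.12 rad (49 mm high at x=-150 mm, 62 at x=-43) with two wells and a display; then the glass draught shield (x -43 to 92, y -92 to 92 mm, 143 mm high); then a tower 135 mm high to x=150.
- shield_door (a joint): How far the sliding glass top of the shield is open, m: 0 = shut against the bar at the shield's front, 0.10 = fully open. It opens to the balance's +x (away from the robot), over the tower, and is shut by pushing to -x. About 1.5 N slides it; it stays where it is left. At the start 50 to 80 mm open.
- door_ridge (a point): Middle of the top edge of the grip ridge on the sliding glass top: 70 mm long along the balance's y, 8 mm thick, 14.5 mm above the glass (ridge top 156 mm, glass 141.5 mm above the worktop), with a strip 20 mm wide (x) and 2 mm high round its foot. A fingertip set on the 100 mm of free glass behind it pushes the top shut. Shut, it is at x=-12.5 mm in the balance's frame.
- tare_well: Well of the tare key, in the left or the right of the console (y=+46 or -46, x=-117 mm in the balance's frame). Origin at the centre of its mouth in the sloping console, 53 mm above the worktop; axes parallel to the balance's. Rectangular, 52 mm along y, 38 mm along the slope, 20 mm deep, square to the console: its axis runs down along (sin 0.12, 0, -cos 0.12) in the balance's frame.
- tare_key (a joint): How far the tare key is pressed in, in m: 0 = up, 0.005 = fully down on its stop. It moves along the well's axis and springs back: 1.5 N starts it, 4 N holds it fully down.
- tare_top (a point): Centre of the top of the tare key, a bar-shaped key 34 mm along y and 15 mm along x, sunk in its well: its top is 12 mm below the mouth and 8 mm above the floor of the well when up. The top is parallel to the console.
- power_key (a joint): How far the power key is pressed in, in m: 0 = up, 0.005 = fully down; the same spring as the tare key. It must stay up.
- power_top (a point): Centre of the top of the power key, a round key 21 mm in diameter, sunk 12 mm below the mouth of the other well, which is equal in size.
- pan: Round steel weighing pan, 94 mm in diameter, in the draught shield, with a low collar round it. Origin on its axis, 12 mm below its upper surface, which is 74 mm above the worktop.
- watch_glass: Watch glass lying loose on the pan, 87 mm in diameter and 5 mm thick; origin at the centre of its underside.
- vial_a: Screw-cap sample vial with a white cap, 24 mm in diameter, 58 mm high, loose beside the balance's left side. Origin at the centre of its underside.
- vial_b: Screw-cap sample vial with a black cap, 24 mm in diameter, 58 mm high, loose beside the first. Origin at the centre of its underside.
- marker: Felt marker with a black cap, 130 mm long, 14 mm thick, lying loose at the balance's right side. Origin under its middle.
- flask: Small conical flask with a ball stopper, 68 mm in diameter, 137 mm high, loose at the balance's right side. Origin at the centre of its underside.
Mind the look-alikes: they are no part of the job. Leave any blue or orange look-alike of the watch_glass alone.

How it is judged:
By the outcome, as a careful person would: the job done as asked, in the order asked, and still so for the second after the job is handed in, with the robot touching nothing.
It also fails if it takes over 38 s, if anything falls off the work surface, if the arm or the gripper's body presses on something with over 40 N, if the wrist force passes 120 N, or if a joint passes its speed limit or range.

## Working session

There is one attempt and no reset: what is moved stays moved. The work goes in short steps, each a Python script; the robot and the scene stay as the last script left them, time stands still between calls to the robot, and variables do not carry over. Pictures are saved under pics/ and viewed, at most 10 in all, crops included, and the job is handed in when it is done.

```bash
mkdir -p pics; ls; python3 - <<'E'
from cell import manip, cams
import cv2, numpy as np
for n in("scene","top"):
    c=cams.capture(n); cv2.imwrite(f"pics/{n}0.png",c["image"]); np.savez(f"pics/{n}0.npz",**c)
    print(n,c["intrinsics"].tolist(),c["position"],c["orientation"], (c["z_map"]>0).mean())
print(manip.state())
E
```

```text
pics
scene [[609.7646929439794, 0.0, 318.5853128106545], [0.0, 609.7646929439794, 237.36662280936912], [0.0, 0.0, 1.0]] [-0.15456214 -0.49285741  0.71826654] [-1.9831912   1.00848379 -0.53309924] 0.995693359375
top [[528.2956258907052, 0.0, 315.20089485883335], [0.0, 528.2956258907052, 241.9839028453278], [0.0, 0.0, 1.0]] [ 0.38171637 -0.00303988  1.12299092] [-2.13143912  2.12703573 -0.13969229] 0.9959244791666667
{'clock': 0.1, 'joint_pos': array([ 1.15410829e+00,  2.64651823e-01,  1.60524339e+00,  1.05584215e-06,
        1.27367668e+00, -3.69247448e-02]), 'joint_velocities': array([ 1.82975550e-04,  2.71524883e-04, -3.79777084e-03,  1.44746143e-04,
        8.19552210e-05,  1.88078640e-03]), 'tau': array([ 8.93328724e-04, -5.03620613e+01, -3.58070719e+01,  7.30935694e-02,
        2.32827914e-02, -7.34905734e-05]), 'tool_pos': array([0.24998122, 0.6263168 , 0.23752679]), 'tcp_rot': array([-5.92868606e-01, -3.08468793e+00,  3.02856845e-03]), 'contact_force': array([-0.17182847, -0.23981515, -0.81600373]), 'moment': array([-0.01220264,  0.01050329, -0.03256822]), 'grasp_force': 0.0, 'gripper_width': 0.08835914238905367}
```

View pics/scene0.png

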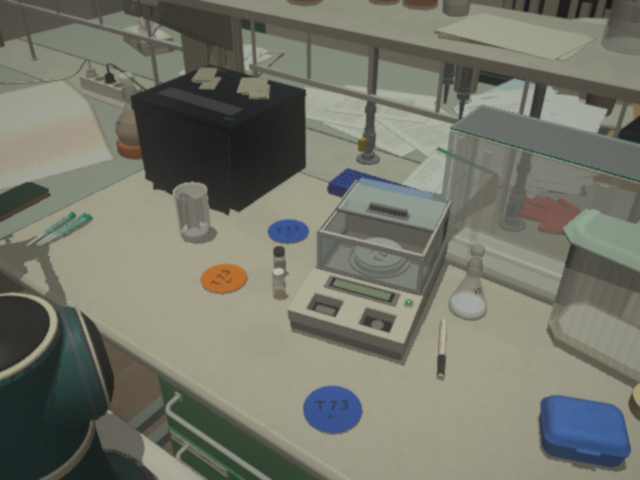

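View pics/top0.png

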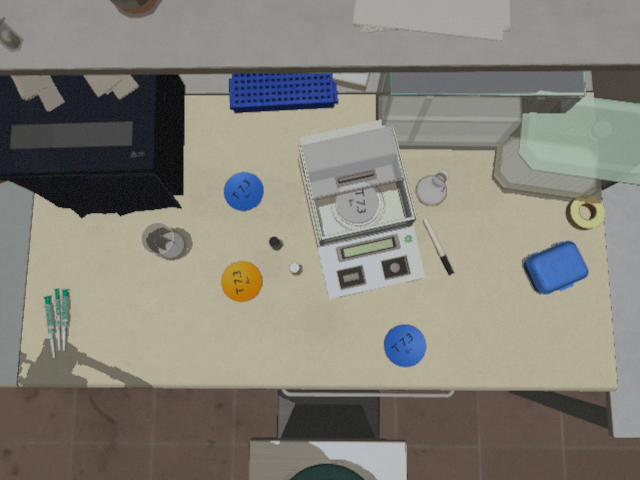

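The scene shows the balance with its console towards the robot. In the top view, one well at (351,277) holds a bar key and the other at (396,267) a round key. The ridge is at (356,178). Watch-glass look-alikes, to be left alone, are blue at (244,191) and (405,345) and orange at (242,281). Candidates for the tare key are the left well (351,277) and the right well (396,267); candidates for the ridge are (356,178) and the shield's front bar at about (365,232). I'll measure these and check the choice in a close crop.

```bash
cat > h.py <<'E'
import numpy as np, cv2
from scipy.spatial.transform import Rotation as R
def ray(c,uv,z):
    K=c["intrinsics"];d=R.from_rotvec(c["orientation"]).as_matrix()@np.linalg.inv(K)@np.r_[uv,1.]
    p=c["position"];return p+d*(z-p[2])/d[2]
def proj(c,P):
    q=R.from_rotvec(c["orientation"]).as_matrix().T@(np.asarray(P)-c["position"]);q=c["intrinsics"]@q
    return q[:2]/q[2]
def dep(c,u,v):
    return ray_d(c,(u,v),c["z_map"][v,u])
def ray_d(c,uv,z):
    return c["position"]+R.from_rotvec(c["orientation"]).as_matrix()@(np.linalg.inv(c["intrinsics"])@np.r_[uv,1.]*z)
E
python3 - <<'E'
from h import *
t=dict(np.load("pics/top0.npz"));s=dict(np.load("pics/scene0.npz"))
def wells(c,box,z=.053):
    x0,y0,x1,y1=box
    g=cv2.cvtColor(c["image"],cv2.COLOR_BGR2GRAY)[y0:y1,x0:x1]
    th,m=cv2.threshold(g,0,255,cv2.THRESH_OTSU+cv2.THRESH_BINARY_INV)
    cs,_=cv2.findContours(m,cv2.RETR_EXTERNAL,cv2.CHAIN_APPROX_NONE)
    for k in cs:
        if cv2.contourArea(k)<150: continue
        w=np.array([ray(c,p[0]+[x0,y0],z)[:2] for p in k],np.float32)
        r=cv2.minAreaRect(w); print(th,cv2.boundingRect(k),np.round(r[0],4),np.round(r[1],4),r[2])
wells(t,(330,262,372,292));wells(t,(376,253,416,282))
wells(s,(303,290,345,320));wells(s,(356,306,398,335))
# ridge
for c,b in((t,(325,160,390,195)),(s,(355,195,420,225))):
    x0,y0,x1,y1=b
    g=cv2.cvtColor(c["image"],cv2.COLOR_BGR2GRAY)[y0:y1,x0:x1]
    m=(g<np.percentile(g,50)-35).astype(np.uint8)*255
    cs,_=cv2.findContours(m,cv2.RETR_EXTERNAL,cv2.CHAIN_APPROX_NONE)
    for k in cs:
        if cv2.contourArea(k)>60:
            w=np.array([ray(c,p[0]+[x0,y0],.150)[:2] for p in k],np.float32);r=cv2.minAreaRect(w)
            print("ridge",cv2.boundingRect(k),np.round(r[0],4),np.round(r[1],4),r[2])
for u,v in((356,178),(340,160),(350,277),(396,267),(365,300),(300,50),(435,140),(340,130),(380,225)): print((u,v),dep(t,u,v).round(3))
a=cv2.resize(t["image"][150:300,295:430],None,fx=4,fy=4,interpolation=2)
cv2.imwrite("pics/crop.png",a)
E
```

```text
127.0 (7, 4, 29, 23) [ 0.4779 -0.0495] [0.0382 0.0524] 12.636805534362793
122.0 (5, 3, 29, 23) [ 0.4979 -0.1391] [0.0381 0.0522] 12.659180641174316
126.0 (4, 4, 36, 23) [ 0.4752 -0.0499] [0.0434 0.0533] 13.002652168273926
122.0 (3, 2, 37, 25) [ 0.4949 -0.1393] [0.0428 0.0529] 13.014506340026855
ridge (13, 13, 37, 11) [ 0.6569 -0.056 ] [0.01   0.0702] 8.468144416809082
ridge (0, 18, 51, 12) [ 0.6218 -0.0591] [0.0349 0.0849] 36.23307418823242
ridge (14, 9, 40, 15) [ 0.652  -0.0587] [0.0251 0.0741] 12.477972030639648
(356, 178) [ 0.656 -0.056  0.153]
(340, 160) [ 0.694 -0.026  0.144]
(350, 277) [ 0.478 -0.048  0.043]
(396, 267) [ 0.499 -0.142  0.044]
(365, 300) [ 0.434 -0.081  0.002]
(300, 50) [0.771 0.037 0.417]
(435, 140) [ 0.764 -0.226  0.06 ]
(340, 130) [ 0.754 -0.026  0.145]
(380, 225) [ 0.567 -0.1    0.144]
```

View pics/crop.png

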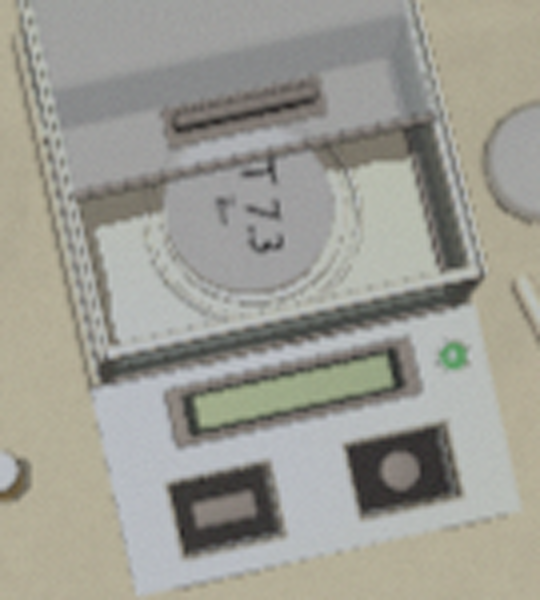

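The crop confirms it: bar key in the left well (crop 225,508), round power key in the right well (400,470), ridge on the sliding glass (245,105). The wells give yaw 12.6° and origin (0.602, -0.069), with the top about 69 mm open. Next I'll check the overhead clearance and the IK.

```bash
cat >> h.py <<'E'
YAW=np.arctan2(.4979-.4779,.1391-.0495); B=R.from_rotvec([0,0,YAW]).as_matrix()
O=np.r_[(np.array([.4779,-.0495])+[.4979,-.1391])/2,0]+B@[.117,0,0]
W=lambda x,y,z:O+B@[x,y,z]
def ori(tilt=0,flip=1):  # tool z = (sin tilt,0,-cos tilt) in balance frame
    z=np.array([np.sin(tilt),0,-np.cos(tilt)]);y=np.array([0,flip,0.]);x=np.cross(y,z)
    return R.from_matrix(B@np.c_[x,y,z]).as_rotvec()
E
python3 - <<'E'
from h import *
from cell import inverse_kinematics as ik
t=dict(np.load("pics/top0.npz"))
print(YAW,O)
for v in (60,66,70,73,76,80,84): print(v,[dep(t,u,v).round(3).tolist() for u in(260,345,372)])
print("box",dep(t,100,100).round(3),dep(t,170,190).round(3),dep(t,150,130).round(3))
a=W(.0564+.03,0,.18)
for n,p,til in(("via",(.3,.3,.36),0),("rid",a,0),("ridtilt",a,.3),("tare",W(-.117,.046,.053),.12)):
  for f in(1,-1):
    print(n,f,np.round(p,3),ik(list(p),ori(til,f)))
E
```

```text
0.2196141251766 [ 0.60208985 -0.0688112   0.        ]
60 [[0.756, 0.095, 0.417], [0.755, -0.027, 0.417], [0.753, -0.065, 0.421]]
66 [[0.747, 0.094, 0.418], [0.747, -0.027, 0.415], [0.746, -0.065, 0.417]]
70 [[0.745, 0.095, 0.41], [0.745, -0.027, 0.407], [0.746, -0.066, 0.405]]
73 [[0.934, 0.149, 0.024], [0.929, -0.04, 0.032], [0.944, -0.102, 0.0]]
76 [[0.924, 0.147, 0.031], [0.921, -0.04, 0.034], [0.935, -0.101, 0.005]]
80 [[0.917, 0.148, 0.025], [0.917, -0.04, 0.022], [0.926, -0.102, 0.002]]
84 [[0.906, 0.147, 0.029], [0.913, -0.041, 0.012], [0.918, -0.102, -0.0]]
box [0.791 0.419 0.207] [0.672 0.343 0.007] [0.732 0.323 0.208]
via 1 [0.3  0.3  0.36] [ 0.72667456 -0.27895004  1.92459298  0.          1.49594972 -1.0637359 ]
via -1 [0.3  0.3  0.36] [ 7.26674555e-01 -2.78950044e-01  1.92459298e+00 -8.88178420e-16
  1.49594972e+00  2.07785676e+00]
rid 1 [ 0.686 -0.05   0.18 ] [-1.08884990e-01  3.27194113e-01  1.63323092e+00 -4.44089210e-16
  1.18116762e+00 -1.89929544e+00]
rid -1 [ 0.686 -0.05   0.18 ] [-1.08884990e-01  3.27194113e-01  1.63323092e+00 -8.88178420e-16
  1.18116762e+00  1.24229721e+00]
ridtilt 1 [ 0.686 -0.05   0.18 ] [-0.16363878  0.16661525  1.86223941  0.14910094  0.83889695 -2.0385149 ]
ridtilt -1 [ 0.686 -0.05   0.18 ] [-0.16363878  0.16661525  1.86223941  0.14910094  0.83889695  1.10307776]
tare 1 [ 0.478 -0.049  0.053] [-0.18861087  0.02946803  2.25746111  0.07010328  0.74566672 -2.02793733]
tare -1 [ 0.478 -0.049  0.053] [-0.18861087  0.02946803  2.25746111  0.07010328  0.74566672  1.11365532]
```

The shelf edge is at x=0.745, z≈0.41, so I'll tilt the tool back by 0.2 rad to clear it. Moving now to behind the ridge.

```bash
python3 - <<'E'
from h import *
from cell import manip,cams
manip.set_gripper(0.0,force=10)
T=.2; o=ori(T,-1)
manip.move_pose([.3,.3,.36],ori(0,-1))
manip.move_pose(W(.0564+.032,0,.23),o)
manip.move_linear(W(.0564+.032,0,.1485),rate=.1)
s=manip.state(); print(s["clock"],s["tool_pos"],W(.0884,0,.1485),s["contact_force"],s["gripper_width"])
c=cams.capture("scene"); a=c["image"]; cv2.imwrite("pics/r1.png",cv2.resize(a[120:320,260:500],None,fx=3,fy=3))
E
```

```text
6.1417 [ 0.68904823 -0.049645    0.14936426] [ 0.68836662 -0.04955299  0.1485    ] [-0.95104529  0.87423434  0.58317195] 0.0008057314816544662
```

View pics/r1.png

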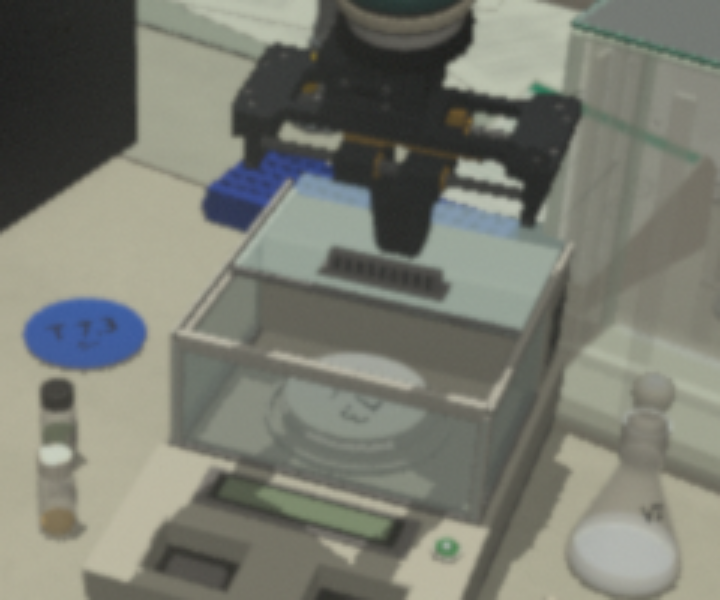

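The shut fingertips (crop 400,245) are just behind the ridge (crop 385,272), with the top still open. Now pushing it shut.

```bash
python3 - <<'E'
from h import *
from cell import manip,cams
f0=manip.state()["contact_force"]
manip.move_linear(W(.012,0,.1485),rate=.06)
f=lambda: (B.T@(manip.state()["contact_force"]-f0)).round(2)
print(f())
x=.012
while x>-.010:
    x-=.002; manip.move_linear(W(x,0,.1485),rate=.03); g=f(); q=(B.T@(manip.state()["tool_pos"]-O)).round(4); print(round(x,3),g,q)
    if g[0]>10: break
manip.dwell(.2); print(f())
manip.move_linear(W(x+.02,0,.1485),rate=.1)
manip.move_linear(W(x+.02,0,.20),rate=.15)
manip.move_pose(W(-.15,.046,.20),ori(.12,-1))
manip.dwell(.1)
s=manip.state();print(s["clock"],s["tool_pos"],W(-.15,.046,.2))
c=cams.capture("top"); np.savez("pics/t2.npz",**c);cv2.imwrite("pics/t2.png",cv2.resize(c["image"][110:310,280:450],None,fx=3,fy=3))
c=cams.capture("scene"); np.savez("pics/s2.npz",**c);cv2.imwrite("pics/s2.png",cv2.resize(c["image"][150:360,260:500],None,fx=2.8,fy=2.8))
E
```

```text
[-0.04 -0.57  0.07]
0.01 [ 0.17 -1.3   0.03] [9.900e-03 1.000e-04 1.483e-01]
0.008 [-0.58  0.52 -0.42] [7.700e-03 1.000e-04 1.484e-01]
0.006 [-1.12  0.32 -0.03] [5.700e-03 1.000e-04 1.484e-01]
0.004 [-0.08  0.09 -1.12] [0.004  0.     0.1485]
0.002 [ 6.69  1.22 -3.41] [ 3.700e-03 -1.000e-04  1.489e-01]
0.0 [13.38  0.72 -7.82] [ 3.400e-03 -1.000e-04  1.494e-01]
[13.26  0.68 -7.89]
10.9917 [ 0.44716568 -0.0568229   0.20029188] [ 0.44567137 -0.056594    0.2       ]
```

View pics/s2.png

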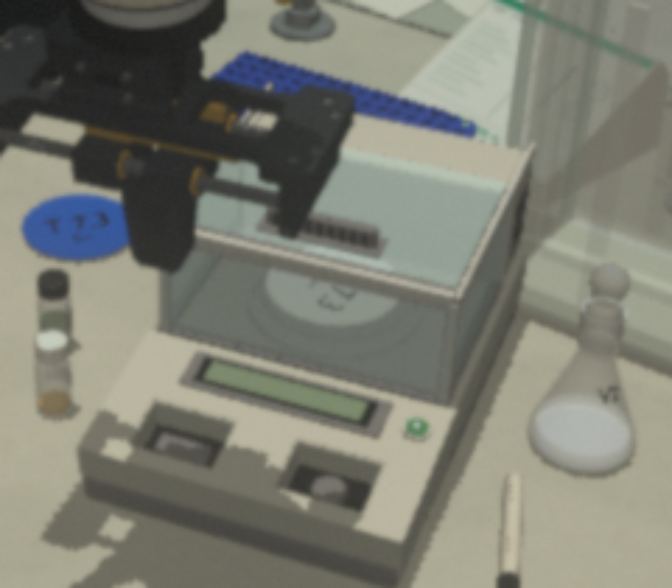

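The top is shut: it met a hard stop with 13 N, and the ridge (crop 345,233) is now at the front. The key wells (crop 180,440 and 328,485) are untouched. Next, the tare press along the well's axis.

```bash
python3 - <<'E'
from h import *
from cell import manip,cams
a=np.array([np.sin(.12),0,-np.cos(.12)]); m=np.array([-.117,.046,.053])
P=lambda d: W(*(m+a*d)); o=ori(.12,-1)
manip.move_pose(P(-.05),o); manip.dwell(.2)
f0=manip.state()["contact_force"]
def rd():
    s=manip.state(); g=B.T@(s["contact_force"]-f0); q=B.T@(s["tool_pos"]-O)-m; d=q@a
    return -g@a,d,g.round(1),(q-a*d).round(4)
print(rd())
manip.move_linear(P(-.004),rate=.1); print(rd())
d=-.004;ok=True
while d<.022:
    d+=.002 if d<.0095 else .001
    manip.move_linear(P(d),rate=.03); r=rd(); print(round(d,4),r[0].round(1),r[1].round(4),r[2],r[3])
    if r[0]>4 and r[1]<.009: print("early contact");break
    if r[0]>11: break
manip.dwell(.4); print(rd())
manip.move_linear(P(.005),rate=.04); manip.move_linear(P(-.05),rate=.1)
print(rd(),manip.state()["clock"])
E
```

```text
(np.float64(0.0), np.float64(-0.05227669718887089), array([0., 0., 0.]), array([ 0.002 , -0.0009,  0.0002]))
(np.float64(-1.4714780651361121), np.float64(-0.004283502877131448), array([ 1.3, -0.6, -1.3]), array([ 0.0002, -0.0001,  0.    ]))
-0.002 -1.2 -0.0025 [ 1.4 -0.1 -1.1] [ 0.0005 -0.0002  0.0001]
0.0 -1.5 0.0 [ 0.7  0.6 -1.4] [-0.0001  0.     -0.    ]
0.002 -0.1 0.0022 [ 0.5  0.5 -0. ] [-0.0002  0.0001 -0.    ]
0.004 -0.8 0.0042 [ 1.2 -1.1 -0.6] [-0.0002  0.0001 -0.    ]
0.006 -0.9 0.0062 [ 0.3 -0.1 -0.9] [-0.0001  0.     -0.    ]
0.008 -1.2 0.0082 [ 0.8 -0.4 -1.1] [-0.0001  0.0001 -0.    ]
0.01 -0.5 0.0102 [-0.6 -0.1 -0.6] [-0.0001  0.0001 -0.    ]
0.011 -0.8 0.0111 [ 0.4 -0.3 -0.8] [-0.0001  0.     -0.    ]
0.012 0.6 0.0119 [0.8 0.4 0.7] [ 0.0002 -0.      0.    ]
0.013 1.3 0.0129 [0.1 0.5 1.3] [ 0.0002 -0.0001  0.    ]
0.014 1.3 0.0139 [-0.4 -0.7  1.3] [ 0.0002 -0.0001  0.    ]
0.015 0.3 0.0149 [-0.1 -0.3  0.3] [ 0.0002 -0.0001  0.    ]
0.016 4.1 0.0159 [0.6 0.1 4.2] [ 0.0002 -0.0001  0.    ]
0.017 6.8 0.0166 [-2.   0.5  6.6] [ 0.0002 -0.0001  0.    ]
0.018 16.4 0.0168 [-6.   2.4 15.8] [ 0.0003 -0.0001  0.    ]
(np.float64(15.073059580919251), np.float64(0.016766668698183624), array([-5.4,  0.7, 14.5]), array([ 0.0003, -0.0001,  0.    ]))
(np.float64(-1.019143371659122), np.float64(-0.049709430715359736), array([-0.1,  0. , -1. ]), array([-0.0004,  0.0001, -0.    ])) 17.7083
```

The key reached its stop at 16.8 mm depth with about 16 N. Backing away for a final check.

```bash
python3 - <<'E'
from h import *
from cell import manip,cams
manip.move_pose([.35,.25,.33],ori(0,-1)); manip.dwell(.2)
c=cams.capture("top"); np.savez("pics/t3.npz",**c);cv2.imwrite("pics/t3.png",cv2.resize(c["image"][110:310,240:470],None,fx=3,fy=3))
print(manip.state()["clock"])
g=cv2.cvtColor(c["image"],cv2.COLOR_BGR2GRAY)
for z,p in(("ridge expected px",W(-.0125,0,.156)),("tare",W(-.1155,.046,.041))): print(z,proj(c,p).round(1),(proj(c,p)-[240,110])*3)
for p in(W(-.1155,.046,.041),W(-.1155,-.046,.041)):
    u,v=proj(c,p).round().astype(int);print(dep(c,u,v).round(4), c["z_map"][v-2:v+3,u-2:u+3].mean(), np.load("pics/top0.npz")["z_map"][v-2:v+3,u-2:u+3].mean())
E
```

```text
19.425
ridge expected px [364.9 212. ] [374.68781178 305.96046355]
tare [350.6 276.7] [331.89824849 499.96748762]
[ 0.4787 -0.0498  0.0406] 1.0813301 1.0808028
[ 0.499  -0.1377  0.0439] 1.0381165 1.0818833
```

View pics/t3.png

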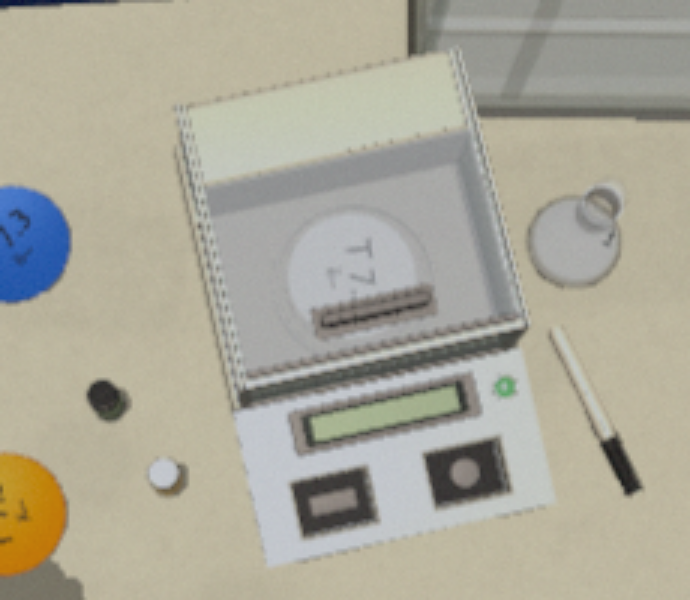

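The top is shut, with the ridge at crop (375,308), matching the expected shut position (375,306). Both keys are up, and the vials, marker and flask are where they were. Handing in.

```bash
python3 -c "
from cell import order
print(order.close_job())"
```

```text
the job is handed in; nothing more can be done
None
```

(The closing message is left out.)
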